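# Close up a filter unit for its seal check

## Task

The filter unit has had its filter changed and is ready for its cover-seal check. First turn the black flow dial until its white pointer stands at the green set mark. Then turn the red quarter-turn fastener until the white slot along its wing lines up with the two white index lines on the cover (otherwise its cross pin cannot enter the frame), and with the fingertips press the sprung cover down until it sits fully home on its frame. Finish while still holding the cover pressed home, fastener lined up and not locked, dial at the mark, because I check the seal while you hold it; do not force the cover, and leave the things standing round the unit where they are.

Things in the scene. Friction and masses are not known exactly. Their poses are not given: they have to be found in the camera images.
- unit: Fixed white bench-top filter unit, 200 (x) x 270 (y) x 75 mm high; origin at the centre of its underside, x to its back, y to its left seen from the front, z up. On its flat top deck, 75 mm above the bench: left front the black flow dial; right a raised aluminium frame, 14 mm high, with a black gasket, closed by the blue-grey cover hinged at the back.
- cover: Blue-grey cover plate, 146 (x) x 156 (y) x 4 mm, carrying the fastener. Origin on the hinge axis along its back edge, at (62, -42, 91) mm in unit coordinates; fully home its axes are parallel to the unit's. The plate reaches from x = -150 to -4 mm, y = -78 to 78 mm, top face at z = 3 mm. It turns only about the hinge. The cross pin's slotted receptacle is in the frame.
- fastener: Red quarter-turn fastener by the middle of the cover's front edge. Origin on its axis at the cover's top face, (-125, 0, 3) mm in cover coordinates; x along the wing, z up. Steel head 29 mm wide, 3 mm high; on it a red wing 30 mm long (x), 10 mm thick (y), 3 to 21 mm above the origin, white slot line along its top. The cross pin below the cover is parallel to the wing.
- cover_edge (a point): Middle of the cover's front edge, top face, (-147, 0, 3) mm in cover coordinates. 94 mm above the bench when fully home, about 108 mm when the springs hold the cover up (0.095 rad open). Near the front about 3 N starts it down and 6 to 7 N holds it home on the solid frame. With the fastener not lined up the pin lands on the receptacle and the edge stays some 8 mm high.
- press_spot (a point): Bare place on the cover's top face, 45 mm to the left (+y) of the fastener's axis, suited to pressing. The fastener turns freely either way with slight friction and stays where left; lined up means its x parallel to the cover's x (index lines before and behind it), either half turn is as good; the pin enters within about 10 degrees.
- dial_centre (a point): Point on the dial's upright axis, in the middle of the height of its grip bar, 18 mm above the deck.
- dial_pointer (a point): Outer end of the dial's white pointer, 24 mm from the axis and 10 mm above the deck; turns with the dial. The dial has a black skirt 48 mm across and 9 mm high and on it a grip bar 38 mm long (along the pointer), 12 mm thick, from 9 to 27 mm above the deck.
- set_mark (a point): The point, again 24 mm from the dial axis and 10 mm above the deck, where the pointer's end must stand: directly inward from the green mark on the aluminium ring round the dial. The ring does not move.
- flow_dial (a joint): Angle of the dial, 0 to 4.71 rad over its scale, growing clockwise seen from above; slight friction, no clicks, stays where it is left. At 0 the pointer points to the unit's front left, 2.356 rad counterclockwise from the unit's x axis.
- timer: Bystander: white and black bench timer, 70 x 68 x 25 mm, origin under its centre.
- beaker: Bystander: small clear beaker, 56 mm across, 71 mm high, origin under its centre.
- forceps: Bystander: steel forceps lying on the bench, 128 (x) x 14 x 8 mm, origin under the middle.
- bottle: Bystander: clear reagent bottle with a blue cap, 56 mm across, 105 mm high, origin under its centre.

How it is judged (in metres and radians):
On the way, in this order (a step that is already met when the one before it is completed fails the run):
1. the dial's pointer stands at the green mark (within 3.5 mm) (distance between dial_pointer and set_mark below 0.0035 m), for 0.3 s.
2. the fastener's wing is lined up with the index lines (within 0.17 rad) (angle between the x axis of fastener and the x axis of cover, either way round below 0.17 rad), for 0.3 s.
3. the cover is pressed fully home by the fingers (z of cover_edge in the frame of unit below 0.0958 m and contact force between the fingers and cover above 3 N and angle between the x axis of fastener and the x axis of cover, either way round below 0.2 rad), for 0.3 s.
At the end, for the whole second after the job is handed in: The robot finishes holding: its fingers press on the cover or the fastener with 3 to 40 N, the middle of the cover's front edge is less than 1.8 mm above its home height, the fastener is within 0.2 rad of the index lines, and the dial's pointer end is within 3.5 mm of the set mark (all of step 3 and distance between dial_pointer and set_mark below 0.0035 m and contact force between the fingers and cover below 40 N); the arm keeps its last pose, push and grip.
It fails at once if a bystander (timer, beaker, forceps, bottle) is moved by more than 20 mm (distance of any of timer, beaker, forceps, bottle from where it was at the start of the episode above 0.02 m).
It fails at once if the cover is forced: more than 60 N from the fingers (contact force between the fingers and cover above 60 N).
It also fails if it takes over 72 s, if anything falls off the work surface, if the arm or the gripper's body presses on something with over 40 N, if the wrist force passes 120 N, or if a joint passes its speed limit or range.

## Robot

A 7-joint arm with a two-finger parallel gripper is mounted at the origin on the work surface; the furniture and walls round the work are solid. World frame = base frame: x ahead of the robot, y to its left, z up, the work surface at z = 0. Lengths are in mm, angles in degrees, forces in N, time in s.
With the tool pointing down it reaches from about 425 to 875 mm from the base axis. Payload 8.4 kg.
Tool frame: the origin (TCP) lies at the very end of the fingers, on their centre line; the grasp point (between the pads) lies 19 mm behind it; z points along the fingers, y is the line along which they close (so a half turn about z gives the same grasp; the last joint's range is limited). The gripper opens to 87 mm and grips with 3 to 60 N. Pads are 19 mm wide; open, the fingers measure 117 mm over their backs; the gripper's body (75 mm by 190 mm) begins 51 mm behind the grasp point.
Start: joints at [-82.689, 19.091, 2.286, 83.961, -0.768, 76.965, -3.352], TCP at [146.163, 633.324, 222.546] pointing down, gripper open.
Joint ranges: [-147.57, 147.57], [-21.85, 119.76], [-74.77, 79.35], [14.55, 137.4], [-85.83, 265.84], [4.83, 119.75], [-152.11, 152.11]. Speed limits (degrees/s): [127.2, 127.2, 159.86, 159.86, 180, 180, 180].

## Interface

Orientations are given as [roll, pitch, yaw] about the fixed x, y, z axes, in that order (R = Rz(yaw) Ry(pitch) Rx(roll)).
In Python, from bench import ctrl, camera gives the robot as it stands. The module is installed in compiled form; this text tells all that it offers.
- The arm moves only by the tool drive_tool, never from a script. Its argument "increments" is a list that holds one entry, the list of rows, each a list of 5 numbers: the opening, from -1 (shut) to 1 (fully open), then the shift along the tool's x, y, z in fractions of the full range, 1 being 100 cm, then the turn about the tool's z in normalised numbers (1 is 2 rad). A call has 1 to 12 rows; each row is the pose to reach, as a shift and turn from the pose commanded when the call began, along the tool's axes at that moment; what a row does not reach only later rows make up. A row lasts 1/10 s, in which the tool goes at most 50 mm and 8.59 degrees, less where a joint would pass 70% of its speed; a pose out of reach is approached as far as the arm can. No shift or turn number may pass 1 either way. A call with a gripper value outside its range is refused whole. The fingers move at their own pace and stop on an object; "squeeze" is the grip in N (left out, the last holds). Time passes only in rows, so rows that repeat a pose let the fingers close. It gives the time, the measured TCP pose, the force, the opening and the grip force at its end, in the units of the state.
- ctrl.read_state(): the state, without advancing time (a new reading comes with each control period).
- camera(name): name is "side" or "top"; returns a dict with "frame" (400x640x3 uint8, red, green, blue), "vfov" (degrees; the focal length in pixels is half the picture's height over the tangent of half this angle, whatever the lens; pixels are square), "cx", "cy" (the principal point, pixels), "R" (3x3) and "t" (3): a world point X has camera coordinates R X + t. Camera axes: x right, y down, z forward; pixel columns grow to the right and rows downward; lengths in mm; the calibration is good to about 2 mm. A picture is of the moment at which its call begins. There is no depth.
- ctrl.close_job(): hands the job in; it is judged then, once.
The state is a dict: "clock": time; "qpos": joint angles; "dq": joint speeds; "tau": joint torques, N m; "tool_pos": TCP position; "orientation": TCP orientation; "ft_force": force on the tool from outside, world axes, zero at the start; "torque": the same for the moment, N m; "grip_width": finger opening in mm; "grip_force": force on a finger pad.
Only numpy, scipy, OpenCV 4.12 (cv2) and the standard library are available. Lean on these libraries where they do the work, as an engineer would, in place of code of your own. Each camera call takes 0.05 s, during which the arm holds its last target. There are 200 camera calls.

## Working session

There is one attempt and no reset: what is moved stays moved. The work goes in short steps, Python scripts to look and compute and a tool call to move; the robot and the scene stay as the last step left them, time stands still between calls to the robot, and variables do not carry over. Pictures are saved under pics/ and viewed, at most 10 in all, crops included, and the job is handed in when it is done.

Besides the shell and the picture viewer there is one more tool, called after "Emit:" as name([rows], argument=value, ...), one row to a line, values as JSON. drive_tool: Moves the arm, as the interface text tells. Its arguments: {"type":"object","properties":{"increments":{"type":"array","items":{"type":"array","items":{"type":"array","items":{"type":"number"}}}},"squeeze":{"type":"number"}},"required":["increments"]}

```bash
mkdir -p pics; cat > h.py <<'E'
from bench import ctrl, camera
import numpy as np, cv2
np.set_printoptions(precision=2,suppress=True)
def cam(n):
    c=camera(n); c['f']=200/np.tan(np.radians(c['vfov'])/2) if c['frame'].shape[0]==400 else None
    c['R']=np.array(c['R']);c['t']=np.array(c['t']); return c
def ray(c,u,v,z):
    d=c['R'].T@np.array([(u-c['cx'])/c['f'],(v-c['cy'])/c['f'],1]); o=-c['R'].T@c['t']
    return o+d*(z-o[2])/d[2]
def proj(c,X):
    p=c['R']@np.array(X,float)+c['t']; return c['f']*p[:2]/p[2]+[c['cx'],c['cy']]
def save(c,n,crop=None,s=1):
    f=c['frame'][:,:,::-1]
    if crop: f=f[crop[1]:crop[3],crop[0]:crop[2]]
    cv2.imwrite('pics/'+n,cv2.resize(f,None,fx=s,fy=s,interpolation=cv2.INTER_CUBIC))
E
python3 - <<'E'
from h import *
print(ctrl.read_state())
for n in('top','side'):
    c=cam(n); print(n,c['f'],c['cx'],c['cy'],c['R'],c['t'],-c['R'].T@c['t']); save(c,n+'0.png',s=1.25)
E
```

```text
{'clock': 0.0, 'qpos': array([-82.69,  19.13,   2.29,  84.01,  -0.77,  76.96,  -3.35]), 'dq': array([ 0.05, -0.05,  0.01,  0.11, -0.  ,  0.02,  0.04]), 'tau': array([ -0.  , -65.64,   1.33, -40.38,  -0.06,   0.04,   0.  ]), 'tool_pos': array([146.06, 632.9 , 221.64]), 'orientation': array([-179.91,    0.01,  167.01]), 'ft_force': array([-0.73,  0.39,  0.69]), 'torque': array([-0.01,  0.04, -0.  ]), 'grip_force': 0.0, 'grip_width': 86.88026725225598}
top 424.1562633783396 314.6143160457963 203.51164015837054 [[-0.   -1.   -0.02]
 [-0.99  0.01 -0.13]
 [ 0.13  0.02 -0.99]] [ -57.37  518.01 1058.29] [ 376.58  -84.75 1114.72]
side 475.0635925365199 313.6774268016948 196.76942895471424 [[-0.93  0.37 -0.  ]
 [ 0.28  0.72 -0.64]
 [-0.23 -0.59 -0.77]] [ 486.56  -26.73 1131.62] [724.57 512.74 854.47]
```

View pics/top0.png

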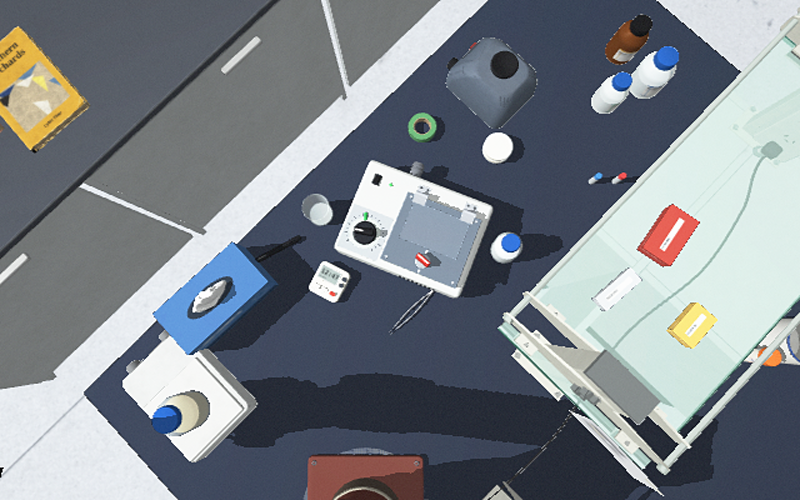

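View pics/side0.png

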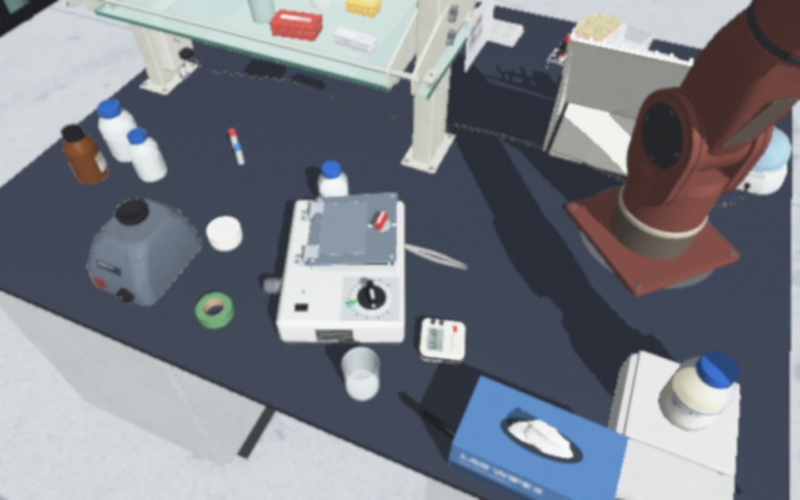

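The top view shows the unit at about (415,230) of the 1.25x picture, the dial at (365,232), the fastener at (423,260), the bottle to the right, and the beaker, timer and forceps around it. I'll zoom in.

```bash
python3 - <<'E'
from h import *
c=cam('top'); save(c,'top1.png',(260,122,410,242),5)
c=cam('side'); save(c,'side1.png',(210,145,335,280),4.4)
E
```

```text
(no output)
```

View pics/top1.png

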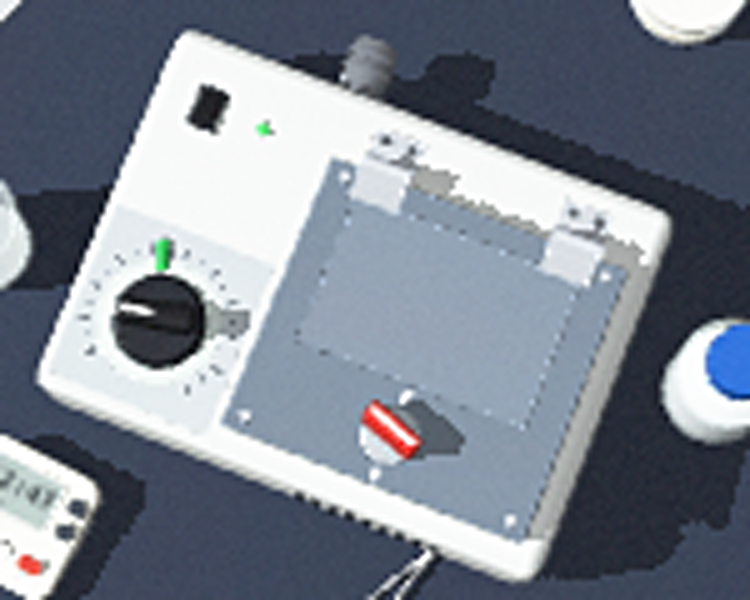

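View pics/side1.png

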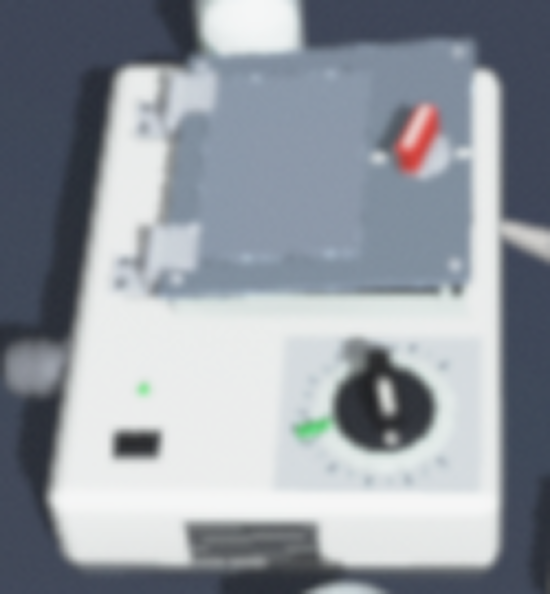

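```bash
cat > fit.py <<'E'
from h import *
from scipy.optimize import least_squares
T,S=cam('top'),cam('side')
pt=lambda u,v:((u+.5)/5-.5+260,(v+.5)/5-.5+122)
ps=lambda u,v:((u+.5)/4.4-.5+210,(v+.5)/4.4-.5+145)
def cov(x,y,z,a=.095):  # cover->unit
    return [62+x*np.cos(a)+z*np.sin(a),-42+y,91-x*np.sin(a)+z*np.cos(a)]
def W(p,X):
    c,s=np.cos(p[2]),np.sin(p[2]); return np.array([p[0]+c*X[0]-s*X[1],p[1]+s*X[0]+c*X[1],X[2]])
i=3
ft=[((100-i,135-i,75),(187,36)),((100-i,-135+i,75),(666,216)),((-100+i,135-i,75),(45,378)),((-100+i,-135+i,75),(530,572)),
 (cov(-150,78,3),(220,428)),(cov(-150,-78,3),(523,541)),(cov(-4,78,3),(333,158))]
fs=[((100-i,-135+i,75),(118,73)),((-100+i,-135+i,75),(494,76)),((100-i,135-i,75),(54,490)),((-100+i,135-i,75),(497,490)),
 (cov(-150,78,3),(466,290)),(cov(-150,-78,3),(474,40)),(cov(-4,78,3),(150,292))]
P=[]
for k,c,f,q in((0,T,ft,pt),(1,S,fs,ps)):
    r=least_squares(lambda p:np.concatenate([proj(c,W(p,X))-q(*u) for X,u in f]),[500,-80,-.35],x_scale=[100,100,.3],loss='soft_l1'); print(r.x,np.degrees(r.x[2]));print(r.fun.reshape(-1,2).T); P.append(r.x)
def inv(p,X):
    c,s=np.cos(p[2]),np.sin(p[2]);d=np.array(X)[:2]-p[:2]; return np.array([c*d[0]+s*d[1],-s*d[0]+c*d[1]])
def show(n,t,s,z):
    a,b=ray(T,*pt(*t),z),ray(S,*ps(*s),z); print(n,a[:2],b[:2],'unit',inv(P[0],a),inv(P[1],b))
    return a,b
if __name__=='__main__':
    show('skirt',(158,320),(384,406),84)
    show('tip',(118,308),(391,438),85)
    show('bar in',(155,315),(383,380),102)
    show('mark',(163,253),(310,429),76)
    show('idxB',(406,397),(378,157),cov(-105,0,3)[2])
    show('idxF',(375,473),(463,153),cov(-143,0,3)[2])
    zf=cov(-125,0,24)[2]
    for a,b in [(show('w1',(368,408),(408,150),zf),show('w2',(418,442),(428,105),zf))]:
        for k in(0,1): d=b[k]-a[k]; print('wing yaw',np.degrees(np.arctan2(d[1],d[0])),np.linalg.norm(d))
    print('fastener world',W(P[0],cov(-125,0,3)),W(P[1],cov(-125,0,3)))
E
python3 fit.py
```

```text
[ 568.08 -100.99   -0.38] -22.022977283416854
[[-0.71  1.51 -1.73  0.81 -0.09  0.34 -0.3 ]
 [-1.56 -0.11  0.46  1.15 -0.71  0.84 -0.44]]
[570.44 -98.75  -0.39] -22.198029869556812
[[ 0.2  -0.26 -0.99 -1.02  1.27 -0.05  1.28]
 [-2.1  -2.16  1.6   2.5  -1.96 -0.6   1.24]]
skirt [556.01  -3.37] [559.08   1.27] unit [-47.8   85.97] [-48.3   88.32]
tip [561.99  16.35] [562.37  19.18] unit [-49.65 106.5 ] [-52.03 106.14]
bar in [555.35  -3.33] [558.53  -0.02] unit [-48.43  85.76] [-48.32  86.92]
mark [591.32  -5.11] [592.56  -4.5 ] unit [-14.41  97.6 ] [-15.13  95.62]
idxB [ 514.15 -124.43] [ 515.75 -122.83] unit [-41.21 -41.95] [-41.54 -42.96]
idxF [ 477.19 -109.12] [ 478.03 -107.2 ] unit [-81.21 -41.62] [-82.37 -42.73]
w1 [ 505.95 -105.66] [ 507.56 -102.47] unit [-55.85 -27.62] [-56.82 -27.2 ]
w2 [ 489.74 -128.91] [ 488.56 -125.84] unit [-62.16 -55.25] [-65.57 -56.02]
wing yaw -124.87439705139442 28.340192704627302
wing yaw -129.0963073283455 30.119523105371826
fastener world [ 494.72 -116.62  105.84] [ 497.03 -114.16  105.84]
```

The fits agree to about 2 mm: unit at (569,-100), yaw about -22°. The dial pointer is about 80° anticlockwise of the green mark and the wing is about 75° off the index lines. I'll check the obstacle heights before the transfer.

```bash
python3 - <<'E'
from h import *
T,S=cam('top'),cam('side')
def tri(n,a,b):
    M=[c['f']*0+np.vstack([ (np.array([[c['f'],0,c['cx']],[0,c['f'],c['cy']],[0,0,1]])@np.c_[c['R'],c['t']])]) for c in(T,S)]
    X=cv2.triangulatePoints(M[0],M[1],np.array(a,float)/1.25,np.array(b,float)/1.25);X=(X[:3]/X[3]).ravel()
    print(n,X,[proj(c,X)*1.25 for c in(T,S)])
tri('jarcap',(167,420),(717,368))
tri('shelf near corner',(505,325),(425,92))
print('post base',ray(S,430/1.25,165/1.25,0),ray(S,405/1.25,160/1.25,0))
tri('bottle cap',(512,242),(331,170))
E
```

```text
jarcap [212.61 328.49 179.78] [array([166.9 , 420.11]), array([716.84, 368.01])]
shelf near corner [ 370.94 -241.75  255.34] [array([504.05, 326.74]), array([423.49,  91.76])]
post base [ 309.41 -323.66    0.  ] [ 352.48 -357.47    0.  ]
bottle cap [ 531.87 -291.62   90.31] [array([511.72, 242.62]), array([330.45, 169.89])]
```

Units first: shifts go in shares of 100 cm and turns go in shares of 2 rad. So -540 mm / 1000 = -0.54, -525 mm / 1000 = -0.525, 1.606 rad / 2 = 0.803.

Emit:
drive_tool([
  [[0,0,0,-0.05,0],[0,0,0,-0.1,0],[0,-0.04,-0.04,-0.11,0],[0,-0.54,-0.525,-0.11,0.803],[0,-0.54,-0.525,-0.11,0.803],[0,-0.54,-0.525,-0.11,0.803],[0,-0.54,-0.525,-0.11,0.803],[0,-0.54,-0.525,-0.11,0.803],[0,-0.54,-0.525,-0.11,0.803],[0,-0.54,-0.525,-0.11,0.803],[0,-0.54,-0.525,-0.11,0.803],[0,-0.54,-0.525,-0.11,0.803]],
], squeeze=15)

```text
clock: 1.6
tool_pos: [417.2, 211.6, 332.4]
orientation: [180.0, -0.1, 89.3]
ft_force: [0.5, 0.5, 1.1]
grip_width: 43.4
grip_force: 0.0
```

Converted, -211 mm / 1000 = -0.211, 142 mm / 1000 = 0.142, 0.25 rad / 2 = 0.125.

Emit:
drive_tool([
  [[0,-0.211,0.142,0,0.125],[0,-0.211,0.142,0,0.125],[0,-0.211,0.142,0,0.125],[0,-0.211,0.142,0,0.125],[0,-0.211,0.142,0,0.125],[0,-0.211,0.142,0,0.125],[0,-0.211,0.142,0,0.125],[0,-0.211,0.142,0.13,0.125],[0,-0.211,0.142,0.13,0.125],[0,-0.211,0.142,0.13,0.125],[0,-0.211,0.142,0.13,0.125],[0,-0.211,0.142,0.13,0.125]],
])

```text
clock: 2.8
tool_pos: [557.2, 3.0, 203.1]
orientation: [180.0, -0.0, 75.4]
ft_force: [0.5, 0.6, 1.0]
grip_width: 43.3
grip_force: 0.0
```

Converted, 115 mm / 1000 = 0.115, -4.5 mm / 1000 = -0.0045.

Emit:
drive_tool([
  [[0,-0.0045,0.001,0,0],[0,-0.0045,0.001,0.04,0],[0,-0.0045,0.001,0.075,0],[0,-0.0045,0.001,0.095,0],[0,-0.0045,0.001,0.105,0],[0,-0.0045,0.001,0.115,0],[0,-0.0045,0.001,0.115,0]],
])

```text
clock: 3.5
tool_pos: [557.4, -2.8, 87.3]
orientation: [180.0, -0.0, 75.3]
ft_force: [-0.4, 0.0, -0.7]
grip_width: 43.3
grip_force: 0.0
```

```bash
python3 - <<'E'
from h import *
print(ctrl.read_state())
a,b=cam('top'),cam('side')
f=[cv2.resize(c['frame'][y:y+80,x:x+80,::-1],(400,400),interpolation=cv2.INTER_CUBIC) for c,x,y in((a,250,140),(b,255,195))]
cv2.imwrite('pics/grasp.png',np.hstack(f))
E
```

```text
{'clock': 3.5, 'qpos': array([-38.66,  17.68,  40.5 , 107.72, -13.26,  59.32,  -7.33]), 'dq': array([-0.35, -0.97,  0.37, -0.89,  0.78,  1.16, -0.51]), 'tau': array([  0.23, -46.25,   8.35, -34.6 ,  -0.22,  -0.37,   0.15]), 'tool_pos': array([557.35,  -2.8 ,  87.33]), 'orientation': array([179.98,  -0.01,  75.34]), 'ft_force': array([-0.41,  0.03, -0.68]), 'torque': array([-0.15,  0.07, -0.04]), 'grip_force': 0.0, 'grip_width': 43.34179119047572}
```

View pics/grasp.png

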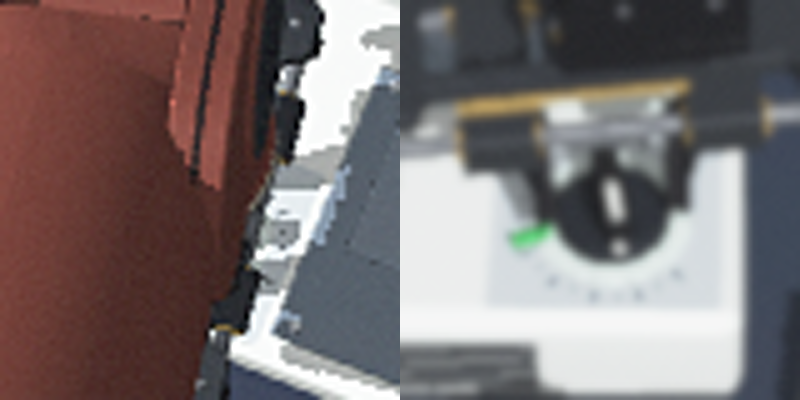

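The side view shows the fingers straddling the bar evenly, with the pointer tip at (620,247) and the green mark at (530,237). Next I close the fingers.

Emit:
drive_tool([
  [[-1,0,0,0,0],[-1,0,0,0,0],[-1,0,0,0,0],[-1,0,0,0,0],[-1,0,0,0,0],[-1,0,0,0,0]],
], squeeze=12)

```text
clock: 4.2
tool_pos: [557.6, -3.2, 87.3]
orientation: [179.9, 0.0, 75.3]
ft_force: [3.3, -1.9, -1.5]
grip_width: 11.6
grip_force: 12.0
```

Converted, 1.1 rad / 2 = 0.55.

Emit:
drive_tool([
  [[-1,0,0,0,0.05],[-1,0,0,0,0.1],[-1,0,0,0,0.15],[-1,0,0,0,0.2],[-1,0,0,0,0.25],[-1,0,0,0,0.3],[-1,0,0,0,0.35],[-1,0,0,0,0.4],[-1,0,0,0,0.45],[-1,0,0,0,0.5],[-1,0,0,0,0.55],[-1,0,0,0,0.55]],
])

```text
clock: 5.4
tool_pos: [556.7, -2.2, 87.3]
orientation: [-179.9, 0.0, 12.1]
ft_force: [-2.5, 1.5, 5.0]
grip_width: 12.2
grip_force: 12.0
```

```bash
cat > two.py <<'E'
from h import *
import sys
def two(n,bx=(260,145),by=(258,200),w=70):
    a,b=cam('top'),cam('side')
    f=[cv2.resize(c['frame'][y:y+w,x:x+w,::-1],(400,400),interpolation=cv2.INTER_CUBIC) for c,(x,y) in((a,bx),(b,by))]
    cv2.imwrite('pics/'+n,np.hstack(f))
    return a,b
E
python3 - <<'E'
from two import *
two('turn1.png'); print(ctrl.read_state()['qpos'])
E
```

```text
[-48.47  21.13  53.28 108.12 -19.46  60.4  -64.85]
```

View pics/turn1.png

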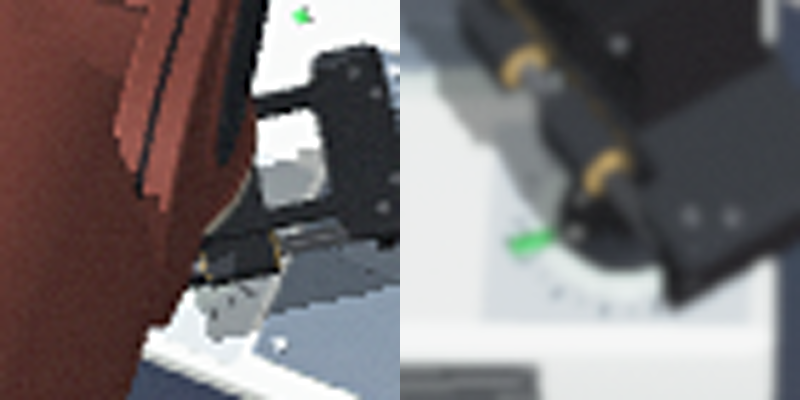

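The tip dot shows near (574,233) in the side crop, still short of the green mark at (530,242). I'll compute the remaining angle from the side camera alone.

```bash
python3 - <<'E'
from h import *
S=cam('side'); g=lambda u,v:((u-400+.5)/5.714-.5+258,(v+.5)/5.714-.5+200)
f=S['frame'].astype(int); m=(f[...,1]-np.maximum(f[...,0],f[...,2])>40)
m[:230]=0; m[255:]=0
ys,xs=np.nonzero(m[:,270:300]); w=np.ones(len(xs)); print('green',xs.min()+270,xs.max()+270,ys.min(),ys.max(),xs.mean()+270,ys.mean())
mk=ray(S,xs.mean()+270,ys.mean(),76)
tip=ray(S,*g(574,233),85); 
for c in([559.08,1.27],[558.5,0.]):
    c=np.array(c)
    for n,p in(('mark',mk),('tip',tip)): d=p[:2]-c; print(n,p[:2],np.hypot(*d),np.degrees(np.arctan2(d[1],d[0])))
ct=ray(S,*g(530,242),76); print(ct)
p=np.array([558.5,0,85.])
for a in(12,0,-6,-10): print(a,proj(S,p+24*np.array([np.cos(np.radians(a)),np.sin(np.radians(a)),0]))-[258,200],'->crop',(proj(S,p+24*np.array([np.cos(np.radians(a)),np.sin(np.radians(a)),0]))-[258,200]+.5)*5.714-.5+[400,0])
E
```

```text
green 278 284 240 243 280.8333333333333 241.83333333333334
mark [590.94  -4.58] 32.387819411696405 -10.40213865833078
tip [578.25   3.32] 19.27615177498608 6.09335458987894
mark [590.94  -4.58] 32.75697035897305 -8.033422363132313
tip [578.25   3.32] 20.023749075921412 9.532690413494775
[591.93  -4.7   76.  ]
12 [28.53 41.61] ->crop [565.35 240.1 ]
0 [27.42 39.72] ->crop [559.05 229.33]
-6 [27.06 38.72] ->crop [556.99 223.59]
-10 [26.89 38.03] ->crop [556.03 219.68]
```

Converted, -130 mm / 1000 = -0.13, -120 mm / 1000 = -0.12, 0.31 rad / 2 = 0.155.

Emit:
drive_tool([
  [[-1,0,0,0,0.05],[-1,0,0,0,0.1],[-1,0,0,0,0.155],[-1,0,0,0,0.155],[-1,0,0,0,0.155],[0,0,0,0,0.155],[0,0,0,0,0.155],[0,0,0,0,0.155],[0,0,0,-0.04,0.155],[0,0,0,-0.08,0.155],[0,0,0,-0.12,0.155],[0,0,0,-0.13,0.155]],
])

```text
clock: 6.75
tool_pos: [558.9, -3.5, 221.0]
orientation: [-179.9, -0.3, -5.5]
ft_force: [0.3, 0.7, 0.5]
grip_width: 43.2
grip_force: 0.0
```

Converted, 117.5 mm / 1000 = 0.1175, -52 mm / 1000 = -0.052, -1.02 rad / 2 = -0.51.

Emit:
drive_tool([
  [[0,-0.052,0.1175,0.01,-0.51],[0,-0.052,0.1175,0.02,-0.51],[0,-0.052,0.1175,0.02,-0.51],[0,-0.052,0.1175,0.02,-0.51],[0,-0.052,0.1175,0.02,-0.51],[0,-0.052,0.1175,0.02,-0.51],[0,-0.052,0.1175,0.02,-0.51],[0,-0.052,0.1175,0.02,-0.51],[0,-0.052,0.1175,0.02,-0.51]],
])

```text
clock: 7.65
tool_pos: [493.9, -115.0, 196.8]
orientation: [-180.0, 0.0, 52.8]
ft_force: [0.1, 0.3, 0.5]
grip_width: 43.5
grip_force: 0.0
```

```bash
python3 - <<'E'
from two import *
two('dial2.png',(270,160),(270,210),50)
E
```

```text
(no output)
```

View pics/dial2.png

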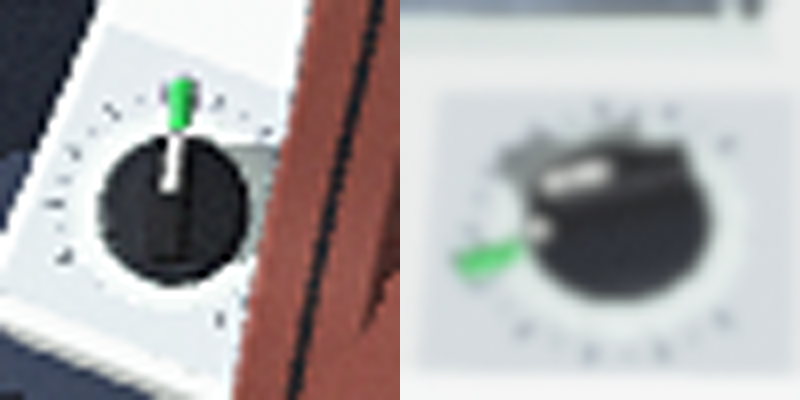

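The dial view shows the tip near the mark (top: tip (175,140), mark (182,105); side: tip (540,228), mark (490,258)). I'll quantify the gap.

```bash
python3 - <<'E'
from h import *
T,S=cam('top'),cam('side')
gt=lambda u,v:((u+.5)/8-.5+270,(v+.5)/8-.5+160); gs=lambda u,v:((u-400+.5)/8-.5+270,(v+.5)/8-.5+210)
for n,c,g,P in(('top',T,gt,[(174,209),(175,142),(182,105)]),('side',S,gs,[(617,222),(540,229),(490,258)])):
    C,t,m=[ray(c,*g(*p),z)[:2] for p,z in zip(P,(84,85,76))]
    for k in(t,m): print(n,C,k,np.hypot(*(k-C)),np.degrees(np.arctan2(*(k-C)[::-1])))
E
```

```text
top [555.79  -3.65] [576.61  -3.96] 20.820287843682717 -0.8465342178714064
top [555.79  -3.65] [590.08  -5.4 ] 34.33533809153005 -2.9134294286054137
side [559.8    2.08] [578.3   -2.25] 19.001531764827416 -13.188412958364623
side [559.8    2.08] [590.96  -4.64] 31.8751407100467 -12.174498790604165
```

The dial is within about 2° of the mark in both views. Now the fastener.

Converted, 84 mm / 1000 = 0.084, 75 mm / 1000 = 0.075.

Emit:
drive_tool([
  [[0,0.001,0.0025,0.01,0],[0,0.001,0.0025,0.04,0],[0,0.001,0.0025,0.06,0],[0,0.001,0.0025,0.075,0],[0,0.001,0.0025,0.084,0],[0,0.001,0.0025,0.084,0]],
])

```text
clock: 8.45
tool_pos: [496.1, -115.8, 112.1]
orientation: [-179.9, 0.1, 53.0]
ft_force: [0.5, -0.6, -0.1]
grip_width: 43.6
grip_force: 0.0
```

```bash
python3 - <<'E'
from two import *
two('fast1.png',(320,180),(275,145),60)
E
```

```text
(no output)
```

View pics/fast1.png

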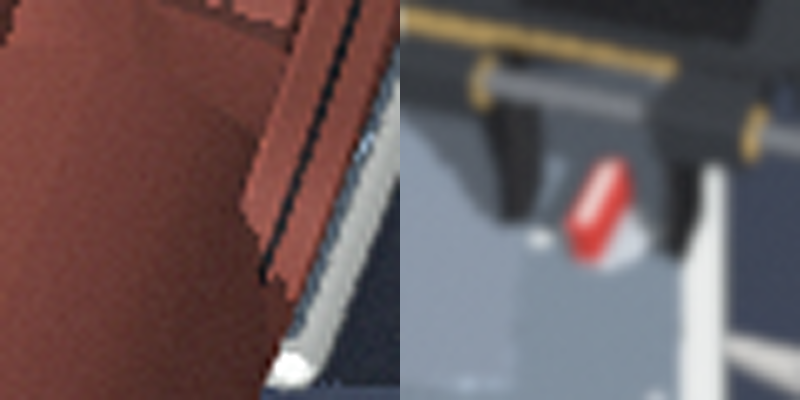

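The wing (600,210) sits between the fingers. I close, then turn clockwise 75°.

Emit:
drive_tool([
  [[-1,0,0,0,0],[-1,0,0,0,0],[-1,0,0,0,0],[-1,0,0,0,0],[-1,0,0,0,0],[-1,0,0,0,0]],
], squeeze=10)

```text
clock: 9.15
tool_pos: [497.6, -116.0, 113.4]
orientation: [179.9, -0.0, 53.0]
ft_force: [4.3, -1.7, -3.0]
grip_width: 11.0
grip_force: 9.8
```

Converted, 1.31 rad / 2 = 0.655.

Emit:
drive_tool([
  [[-1,0,0,0,0.06],[-1,0,0,0,0.12],[-1,0,0,0,0.18],[-1,0,0,0,0.24],[-1,0,0,0,0.3],[-1,0,0,0,0.36],[-1,0,0,0,0.42],[-1,0,0,0,0.48],[-1,0,0,0,0.54],[-1,0,0,0,0.6],[-1,0,0,0,0.655],[-1,0,0,0,0.655]],
])

```text
clock: 10.35
tool_pos: [497.4, -115.5, 113.4]
orientation: [180.0, -0.1, -22.2]
ft_force: [3.3, 0.1, 1.9]
grip_width: 9.9
grip_force: 10.0
```

Converted, -70 mm / 1000 = -0.07, -50 mm / 1000 = -0.05.

Emit:
drive_tool([
  [[-1,0,0,0,0],[-1,0,0,0,0],[-1,0,0,0,0],[0,0,0,0,0],[0,0,0,0,0],[0,0,0,0,0],[0,0,0,0,0],[0,0,0,-0.02,0],[0,0,0,-0.05,0],[0,0,0,-0.07,0],[0,0,0,-0.07,0]],
])

```text
clock: 11.45
tool_pos: [497.9, -116.1, 185.2]
orientation: [-179.8, -0.2, -22.1]
ft_force: [0.5, -0.7, 0.4]
grip_width: 43.2
grip_force: 0.0
```

```bash
python3 - <<'E'
from h import *
# press spot in world, cover home, relative to fastener world (497,-115.5)
y=np.radians(-22.1); print(45*np.array([-np.sin(y),np.cos(y)]), ctrl.read_state()['tool_pos'],ctrl.read_state()['qpos'])
E
```

```text
[16.93 41.69] [ 497.89 -116.08  185.23] [-62.08   9.63  78.1  108.51 -10.21  69.62 -92.67]
```

Converted, -45 mm / 1000 = -0.045, -30 mm / 1000 = -0.03, -1.3 rad / 2 = -0.65.

Emit:
drive_tool([
  [[-1,0,-0.015,0,0],[-1,0,-0.03,0,-0.05],[-1,0,-0.045,0,-0.1],[-1,0,-0.045,0,-0.15],[-1,0,-0.045,0,-0.21],[-1,0,-0.045,0,-0.275],[-1,0,-0.045,0,-0.35],[-1,0,-0.045,0,-0.425],[-1,0,-0.045,0,-0.5],[-1,0,-0.045,0,-0.575],[-1,0,-0.045,0,-0.65],[-1,0,-0.045,0,-0.65]],
])

```text
clock: 12.65
tool_pos: [513.1, -72.7, 181.7]
orientation: [-179.9, 0.1, 52.6]
ft_force: [-0.2, -0.5, -0.5]
grip_width: 0.4
grip_force: 0.0
```

```bash
python3 - <<'E'
from two import *
print(ctrl.read_state()['qpos'],ctrl.read_state()['tool_pos'])
two('fast2.png',(320,180),(275,145),60)
E
```

```text
[-52.93   7.44  61.32 107.41  -6.93  69.29 -26.73] [513.06 -72.74 181.68]
```

View pics/fast2.png

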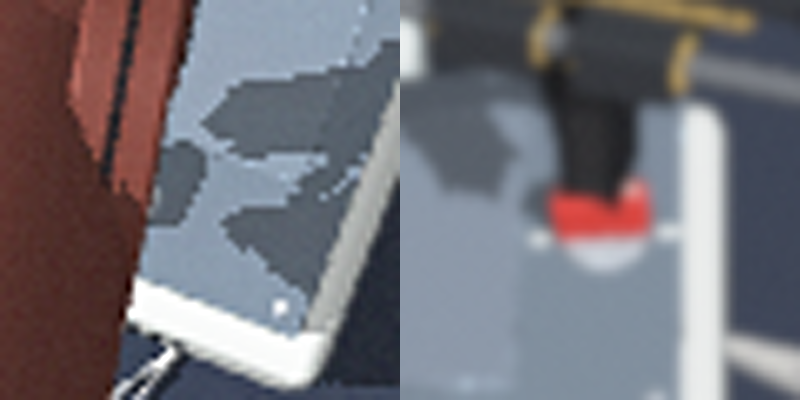

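The wing's red side runs straight between the two index lines at (540,240) and (665,232), so it is lined up. Now I descend to press.

Converted, 83 mm / 1000 = 0.083, 81 mm / 1000 = 0.081.

Emit:
drive_tool([
  [[-1,0,0,0.03,0],[-1,0,0,0.055,0],[-1,0,0,0.068,0],[-1,0,0,0.072,0],[-1,0,0,0.075,0],[-1,0,0,0.078,0],[-1,0,0,0.081,0],[-1,0,0,0.083,0],[-1,0,0,0.083,0]],
])

```text
clock: 13.65
tool_pos: [513.7, -73.7, 100.3]
orientation: [180.0, -0.0, 52.4]
ft_force: [-1.7, 0.0, 4.5]
grip_width: 0.2
grip_force: 2.3
```

Converted, 6 mm / 1000 = 0.006, 5 mm / 1000 = 0.005.

Emit:
drive_tool([
  [[-1,0,0,0.001,0],[-1,0,0,0.002,0],[-1,0,0,0.003,0],[-1,0,0,0.004,0],[-1,0,0,0.005,0],[-1,0,0,0.006,0],[-1,0,0,0.006,0],[-1,0,0,0.006,0]],
])

```text
clock: 14.45
tool_pos: [513.5, -73.7, 94.4]
orientation: [-180.0, -0.0, 52.4]
ft_force: [-3.9, 1.2, 7.3]
grip_width: 0.5
grip_force: 3.6
```

Converted, 2 mm / 1000 = 0.002, 1.5 mm / 1000 = 0.0015.

Emit:
drive_tool([
  [[-1,0,0,0.0005,0],[-1,0,0,0.001,0],[-1,0,0,0.0015,0],[-1,0,0,0.002,0],[-1,0,0,0.002,0],[-1,0,0,0.002,0]],
])

```text
clock: 15.05
tool_pos: [513.6, -73.7, 93.7]
orientation: [-179.9, -0.1, 52.4]
ft_force: [-11.9, 2.6, 27.5]
grip_width: 0.9
grip_force: 13.9
```

The cover is on the hard stop at 93.7 mm. I'll ease the force a little and hold.

Converted, -0.6 mm / 1000 = -0.0006.

Emit:
drive_tool([
  [[-1,0,0,-0.0006,0],[-1,0,0,-0.0006,0],[-1,0,0,-0.0006,0],[-1,0,0,-0.0006,0],[-1,0,0,-0.0006,0],[-1,0,0,-0.0006,0],[-1,0,0,-0.0006,0],[-1,0,0,-0.0006,0]],
])

```text
clock: 15.85
tool_pos: [513.6, -73.7, 93.9]
orientation: [-179.9, -0.1, 52.4]
ft_force: [-10.2, 2.5, 21.5]
grip_width: 0.7
grip_force: 10.8
```

```bash
python3 - <<'E'
from two import *
two('press.png',(265,150),(260,145),100); s=ctrl.read_state(); print(s['tool_pos'],s['ft_force'],s['clock'])
E
```

```text
[513.59 -73.67  93.92] [-9.5   1.95 21.87] 15.95
```

View pics/press.png

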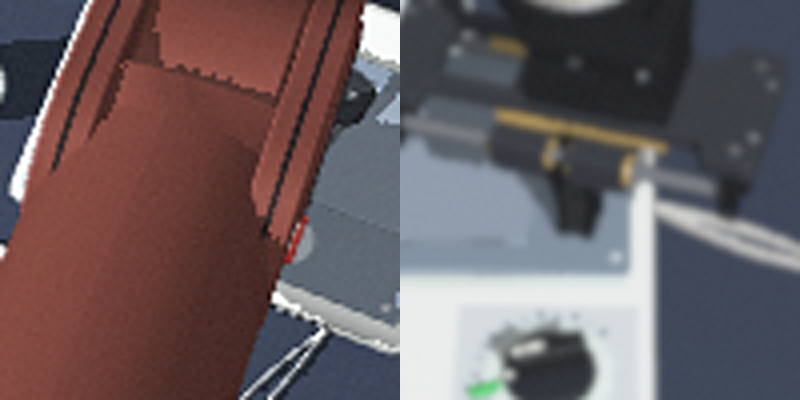

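The side view shows the fingers pressing the cover flat, and the dial pointer (510,375) still at the green mark (487,390). The force is about 22 N, so I'm handing in.

```bash
python3 -c "
from bench import ctrl
print(ctrl.close_job())"
```

```text
the job is handed in; nothing more can be done
None
```

I handed the job in at about 16 s with the dial about 2° from the green mark, the fastener lined up and not locked, and the cover held home at about 22 N; the hand-in gave no verdict.

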